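Snap the preamplifier covers shut

ROBOT

A 7-joint arm with a two-finger parallel gripper is mounted at the origin on the work surface. World frame = base frame: x ahead of the robot, y to its left, z up, the work surface at z = 0. Lengths are in m, angles in rad, forces in N, time in s.
With the tool pointing down it reaches from about 0.4 to 0.85 m from the base axis. Payload 10.4 kg.
Tool frame: the origin (TCP) lies at the very end of the fingers, on their centre line; the grasp point (between the pads) lies 19 mm behind it; x points along the fingers, y is the direction in which the jaws open and shut, and the axes are right-handed (so a half turn about x gives the same grasp; the last joint's range is limited). The gripper opens to 85 mm and grips with 20 to 120 N. Pads are 22 mm wide; open, the fingers measure 114 mm over their backs; the gripper's body (76 mm by 85 mm) begins 54 mm behind the grasp point. The pads swing forward as they close: fully open they stand 13 mm farther back than shut.
Start: joints at [1.227, 0.332, -0.065, 1.46, 0.022, 1.35, -0.088], TCP at [0.197, -0.593, 0.196] pointing down, gripper open.
Joint ranges: [-2.6, 2.6], [-0.5, 2.12], [-1.47, 1.34], [0.16, 2.42], [-1.27, 4.41], [0.06, 2.06], [-2.6, 2.6]. Speed limits (rad/s): [2.22, 2.22, 2.79, 2.79, 3.14, 3.14, 3.14].

INTERFACE

Orientations are given as a unit quaternion [x, y, z, w].
In Python, from workcell import monitor, camera, ticket, regions_of gives the robot as it stands.
- The arm moves only by the tool step_arm, never from a script. Its argument "increments" is a list of rows, each a list of 5 numbers: the finger opening in m, from 0 to 0.0854, then the shift along the world's x, y, z in m, then the turn about the world's z in rad. A call has 1 to 12 rows; each row shifts and turns the commanded pose from where the row before left it; what a row does not reach is not made up. A row lasts 1/12 s, in which the tool goes at most 41.7 mm and 7.16 degrees, less where a joint would pass 70% of its speed; a pose out of reach is approached as far as the arm can. A call with a gripper value outside its range is refused whole. The fingers move at their own pace and stop on an object; "force" is the grip in N (left out, the last holds). Time passes only in rows, so rows that do not move let the fingers close. It gives the time, the measured TCP pose, the force and the opening at its end, in the units of the state.
- monitor.get_obs(): the state, without advancing time (a new reading comes with each control period).
- camera(name): name is "side" or "top" or "wrist"; returns a dict with "color" (480x640x3 uint8, red, green, blue), "range_z" (480x640 float32, m along the optical axis (not along the pixel's ray), 0 where there is no reading), "fx", "fy", "cx", "cy" (pixels), "cam_to_world" (4x4, takes a point from camera to world coordinates). Camera axes: x right, y up, looking along -z (the intrinsics and any distortion apply to the point x, -y, -z); pixel columns grow to the right and rows downward; lengths in m; the calibration is good to about 2 mm. A picture is of the moment at which its call begins.
- ticket.hand_in(): hands the job in, once; it reports no verdict.
Trained networks look in a picture, given as the dict that the camera call returned (one of the last four; its "shot" number tells which), for a name from the list of things; names that differ only in an ending like _2 or _b are one class to them, and where a whole thing is asked for, a point or a joint stands for the part that bears it (a point fixed in the world has none). Each returns a list of dicts, best first, with "p" (0 to 1); they miss things now and then, are a little off and sometimes report something else, mostly with a low value. They report only what shows in the picture. A call takes as long as a camera call.
- regions_of(picture, query): "region" (480x640 bool, what is visible of it) and "centre" ([row, column] in pixels, amid what is visible of it).
The state is a dict: "clock": time; "joint_pos": joint angles; "joint_velocities": joint speeds; "tau": joint torques, N m; "position": TCP position; "ee_rot": TCP orientation; "ft_force": force on the tool from outside, world axes, zero at the start; "torque": the same for the moment, N m; "grip_width": opening from 0.0 (shut) to 1.0 (fully open).
Only numpy, scipy, OpenCV 4.12 (cv2) and the standard library are available. Lean on these libraries where they do the work, as an engineer would, in place of code of your own. Each camera call takes 0.05 s, during which the arm holds its last target. There are 200 camera calls.

TASK

The yellow and the blue preamplifier boxes on the lab bench are ready for measuring: press each of these two hinged covers down until its catch snaps and holds it fully shut. The box with the red cover is still being adjusted, so leave its cover open just as it is.

Things in the scene. Friction and masses are not known exactly. Their poses are not given: they have to be found in the camera images.
- yellow_cover: Yellow hinged cover of an open aluminium box (110 x 90 x 40 mm high, fixed). Plate 90 mm wide (y), 6 thick, reaching along its -x to a free edge 115 mm from the hinge. Origin: mid hinge line, 40 mm above the bench, on the box side away from the robot. z: plate normal, top face at +6 mm, flat black dot at x = -65 mm. Starts 23 to 43 deg open, edge roughly towards the robot; shut = level, top 46 mm up.
- blue_cover: Blue cover of a like box, same sizes and axes, also 23 to 43 deg open. On all boxes a stiff hinge (1 N at the dot) keeps the cover where left; over the last 6 mm at the dot a steel tongue at the free edge must snap past a sprung ball on the box front: 7 to 8 N straight down at the dot, 20 N does no harm. Then the catch holds it level; let go sooner it springs back to 5 deg. No need to grasp.
- red_cover_edge (a point): Middle of the free edge, on the top face, of the red cover, on a third box of the same make and size, also part open; it is to be left as it is. Axes as for the other covers; its hinge line lies 115 mm along +x and 6 mm below along z.

How it is judged:
By the outcome, as a careful person would: the job done as asked, in the order asked, and still so for the second after the job is handed in, with the robot touching nothing.
It also fails if it takes over 48 s, if anything falls off the work surface, if the arm or the gripper's body presses on something with over 40 N, if the wrist force passes 120 N, or if a joint passes its speed limit or range.

## Working session

There is one attempt and no reset: what is moved stays moved. The work goes in short steps, Python scripts to look and compute and a tool call to move; the robot and the scene stay as the last step left them, time stands still between calls to the robot, and variables do not carry over. Pictures are saved under pics/ and viewed, about 8 in all and at most 12, crops included, and the job is handed in when it is done.

Besides the shell and the picture viewer there is one more tool, called in YAML: its name, and indented under it one key for each argument. step_arm: Moves the arm, as the interface text tells. Its arguments: {"type":"object","properties":{"increments":{"type":"array"},"force":{"type":"number"}},"required":["increments"]}

```bash
mkdir -p pics
cat > h.py <<'E'
import numpy as np,cv2
from workcell import monitor,camera,ticket,regions_of
def cloud(p):
    z=p["range_z"].astype(float);v,u=np.mgrid[0:480,0:640]
    P=np.stack([(u-p["cx"])/p["fx"]*z,-(v-p["cy"])/p["fy"]*z,-z,np.ones_like(z)],-1)
    W=P@np.array(p["cam_to_world"]).T
    W=W[...,:3];W[z==0]=np.nan
    return W
def save(p,n): cv2.imwrite(f"pics/{n}.png",p["color"][...,::-1])
def plane(W,m):
    X=W[m];X=X[~np.isnan(X).any(1)]
    for _ in range(4):
        c=np.median(X,0) if _==0 else X.mean(0);n=np.linalg.svd(X-c,full_matrices=False)[2][2];n*=np.sign(n[2])
        d=(X-c)@n;X=X[abs(d)<max(.003,2*d.std())] if _<3 else X
    return c,n,X
E
python3 - <<'E'
from h import *
ps=[]
for cam in("top","side"):
    p=camera(cam);ps.append(p["color"]);W=cloud(p)
    print(cam,[k for k in p if k not in("color","range_z")],np.round(p["cam_to_world"],2).tolist())
    for q in("yellow_cover","blue_cover","red_cover_edge"):
        for r in regions_of(p,q)[:2]:
            m=cv2.erode(r["region"].astype(np.uint8),np.ones((3,3)))>0
            print(q,round(r["p"],2),np.round(r["centre"]),m.sum())
            if m.sum()>50:
                c,n,X=plane(W,m);print("  c",c.round(3),"n",n.round(3),"tilt",np.degrees(np.arccos(n[2])).round(1),"min",np.percentile(X,2,0).round(3),"max",np.percentile(X,98,0).round(3),len(X))
cv2.imwrite("pics/a.png",cv2.resize(np.vstack(ps),(560,840))[:,:,::-1][:840]);
cv2.imwrite("pics/a.png",cv2.resize(np.hstack(ps),(800,300),interpolation=cv2.INTER_AREA)[...,::-1])
o=monitor.get_obs();print(o["clock"],o["position"],o["ee_rot"],o["grip_width"])
E
```

```text
top ['fx', 'fy', 'cx', 'cy', 'cam_to_world', 'shot'] [[0.01, 1.0, -0.05, 0.51], [-1.0, 0.01, 0.01, 0.02], [0.01, 0.05, 1.0, 1.14], [0.0, 0.0, 0.0, 1.0]]
yellow_cover 0.64 [237. 199.] 1922
  c [0.547 0.259 0.084] n [ 0.58  -0.216  0.786] tilt 38.2 min [0.503 0.215 0.05 ] max [0.594 0.304 0.116] 1755
blue_cover 0.62 [231. 458.] 2071
  c [ 0.568 -0.265  0.076] n [0.442 0.21  0.872] tilt 29.3 min [ 0.519 -0.313  0.049] max [ 0.618 -0.217  0.101] 1897
red_cover_edge 0.81 [257. 340.] 2113
  c [ 0.506 -0.025  0.072] n [ 0.434 -0.033  0.9  ] tilt 25.8 min [ 0.459 -0.067  0.048] max [0.557 0.016 0.096] 1904
red_cover_edge 0.35 [228. 458.] 2028
  c [ 0.569 -0.265  0.075] n [0.443 0.21  0.872] tilt 29.3 min [ 0.521 -0.311  0.048] max [ 0.62  -0.218  0.101] 1857
side ['fx', 'fy', 'cx', 'cy', 'cam_to_world', 'shot'] [[-0.87, 0.35, -0.35, 0.22], [-0.49, -0.59, 0.64, 0.56], [0.02, 0.72, 0.69, 0.7], [0.0, 0.0, 0.0, 1.0]]
yellow_cover 0.57 [335. 242.] 1268
  c [0.543 0.263 0.089] n [ 0.574 -0.214  0.791] tilt 37.8 min [0.5   0.218 0.054] max [0.591 0.307 0.116] 1116
blue_cover 0.66 [179. 360.] 800
  c [ 0.568 -0.262  0.075] n [0.442 0.209 0.872] tilt 29.3 min [ 0.52  -0.309  0.049] max [ 0.618 -0.216  0.101] 784
red_cover_edge 0.77 [247. 338.] 1142
  c [ 0.505 -0.022  0.074] n [ 0.428 -0.032  0.903] tilt 25.4 min [ 0.457 -0.065  0.049] max [0.555 0.019 0.095] 1084
0.4 [ 0.19707029 -0.59307018  0.19610347] [-0.69801971 -0.11300097  0.6980374  -0.11288514] 1.002863944003144
```

View pics/a.png

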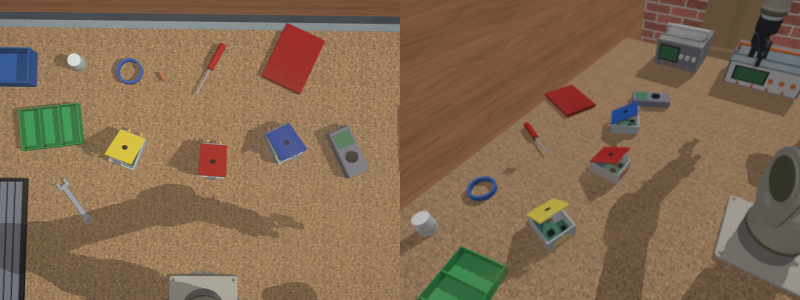

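Pictures viewed: 1. In the top half of the picture, the yellow cover is at about (125,148), red at (212,160) and blue at (286,142). All three are open with a black dot on top, and the network regions agree. Next I'll work out where to press from the dots.

Run:
```python
from h import *
p=camera("top");W=cloud(p);g=p["color"].astype(int).max(2)
for q in("yellow_cover","blue_cover","red_cover_edge"):
    r=regions_of(p,q)[0];m=r["region"];c,n,X=plane(W,cv2.erode(m.astype(np.uint8),np.ones((3,3)))>0)
    h=cv2.morphologyEx(m.astype(np.uint8),cv2.MORPH_CLOSE,np.ones((15,15)))>0
    k,l,s,cc=cv2.connectedComponentsWithStats((cv2.erode(h.astype(np.uint8),np.ones((9,9)))>0).astype(np.uint8)*(g<70).astype(np.uint8))
    i=1+np.argmax(s[1:,4]);u,v=cc[i];d=np.nanmedian(W[l==i],0)
    t=np.arccos(n[2]);ax=np.r_[n[:2],0]/np.hypot(*n[:2]);e=ax*np.cos(t)-np.r_[0,0,np.sin(t)]
    H=d+.065*e-.006*n; shut=H-.065*ax+[0,0,.006]; side=np.cross([0,0,1],ax)
    ext=(X-H)@e
    print(q,"dot px",u.round(),v.round(),s[i,4],"dot",d.round(3),"hinge",H.round(3),"shutdot",shut.round(3),"yaw",np.degrees(np.arctan2(ax[1],ax[0])).round(1),"tilt",np.degrees(t).round(1),"ext e",np.percentile(ext,[1,99]).round(3),"ext y",np.percentile((X-H)@side,[1,99]).round(3))
```

```text
yellow_cover dot px 199.0 235.0 33 dot [0.547 0.26  0.086] hinge [0.591 0.244 0.041] shutdot [0.53  0.266 0.047] yaw -20.4 tilt 38.3 ext e [-0.116 -0.007] ext y [-0.043  0.042]Traceback (most recent call last):
  File "<stdin>", line 7, in <module>
    return _wrapfunc(a, 'argmax', axis=axis, out=out, **kwds)
    return bound(*args, **kwds)
ValueError: attempt to get argmax of an empty sequence
```

step_arm:
  increments:
    - [0,0.025,0.0245,0,0]
    - [0,0.025,0.0245,0,0]
    - [0,0.025,0.0245,0,0]
    - [0,0.025,0.0245,0,0]
    - [0,0.025,0.0245,0,0]
    - [0,0.025,0.0245,0,0]
    - [0,0.025,0.0245,0,0]
    - [0,0.025,0.0245,0,0]
    - [0,0.025,0.0245,0,0]
    - [0,0.025,0.0245,0,0]
    - [0,0.025,0.0245,0,0]
    - [0,0.025,0.0245,0,0]
  force: 60

```text
clock: 1.55
position: [0.4981, -0.2978, 0.1965]
ee_rot: [0.698, 0.113, -0.698, 0.113]
ft_force: [1.2, -0.7, 0.0]
grip_width: 0.004
```

step_arm:
  increments:
    - [0,0.002,0.0313,0,0]
    - [0,0.002,0.0313,0,0]
    - [0,0.002,0.0313,0,0]
    - [0,0.002,0.0313,0,0]
    - [0,0.002,0.0313,0,0]
    - [0,0.002,0.0313,0,0]
    - [0,0.002,0.0313,0,0]
    - [0,0.002,0.0313,0,0]
    - [0,0.002,0.0313,0,0]
    - [0,0.002,0.0313,0,0]
    - [0,0.002,0.0313,0,0]
    - [0,0.002,0.0313,0,0]

```text
clock: 2.55
position: [0.521, 0.0779, 0.1965]
ee_rot: [0.698, 0.113, -0.698, 0.113]
ft_force: [0.7, -0.3, -0.4]
grip_width: 0.003
```

step_arm:
  increments:
    - [0,0.001,0.0313,0,0]
    - [0,0.001,0.0313,0,0]
    - [0,0.001,0.0313,0,0]
    - [0,0.001,0.0313,0,0]
    - [0,0.001,0.0313,0,0]
    - [0,0.001,0.0313,0,0]
    - [0,0,0,0,0]
    - [0,0,0,0,0]

```text
clock: 3.22
position: [0.5263, 0.2665, 0.1961]
ee_rot: [-0.698, -0.115, 0.698, -0.114]
ft_force: [-0.5, -0.1, 0.4]
grip_width: -0.002
```

step_arm:
  increments:
    - [0,0,0,-0.02,0]
    - [0,0,0,-0.02,0]
    - [0,0,0,-0.02,0]
    - [0,0,0,-0.02,0]
    - [0,0,0,-0.006,0]
    - [0,0,0,-0.006,0]
    - [0,0,0,-0.006,0]
    - [0,0,0,-0.006,0]
    - [0,0,0,-0.006,0]
    - [0,0,0,-0.006,0]

```text
clock: 4.05
position: [0.5275, 0.2644, 0.0803]
ee_rot: [0.698, 0.113, -0.698, 0.113]
ft_force: [0.1, 0.3, -0.0]
grip_width: -0.002
```

step_arm:
  increments:
    - [0,0,0,-0.004,0]
    - [0,0,0,-0.004,0]
    - [0,0,0,-0.004,0]
    - [0,0,0,-0.004,0]

```text
clock: 4.38
position: [0.5272, 0.2644, 0.0641]
ee_rot: [0.698, 0.113, -0.698, 0.113]
ft_force: [-0.1, 0.3, 0.9]
grip_width: 0.003
```

step_arm:
  increments:
    - [0,0,0,-0.003,0]
    - [0,0,0,-0.003,0]
    - [0,0,0,-0.003,0]
    - [0,0,0,-0.003,0]
    - [0,0,0,-0.002,0]

```text
clock: 4.8
position: [0.527, 0.2642, 0.0499]
ee_rot: [-0.698, -0.113, 0.698, -0.113]
ft_force: [0.2, 0.2, -0.0]
grip_width: -0.005
```

step_arm:
  increments:
    - [0,0,0,-0.0015,0]
    - [0,0,0,-0.0015,0]
    - [0,0,0,-0.001,0]
    - [0,0,0,0,0]

```text
clock: 5.13
position: [0.527, 0.2642, 0.046]
ee_rot: [-0.698, -0.113, 0.698, -0.113]
ft_force: [-0.2, -0.8, 0.7]
grip_width: -0.0
```

Run:
```python
from h import *
p=camera("side");W=cloud(p)
for r in regions_of(p,"yellow_cover")[:1]:
    c,n,X=plane(W,cv2.erode(r["region"].astype(np.uint8),np.ones((3,3)))>0);print(r["p"],c.round(3),n.round(3),np.degrees(np.arccos(n[2])))
w=camera("wrist")
cv2.imwrite("pics/b.png",np.hstack([cv2.resize(p["color"][250:430,140:340],(500,450)),cv2.resize(w["color"],(300,225)).repeat(2,0)])[...,::-1])
print(monitor.get_obs()["ft_force"])
```

```text
0.57 [0.525 0.274 0.079] [ 0.373 -0.138  0.917] 23.442022857528052
[ 0.66535027 -0.48888627 -0.2040639 ]
```

View pics/b.png

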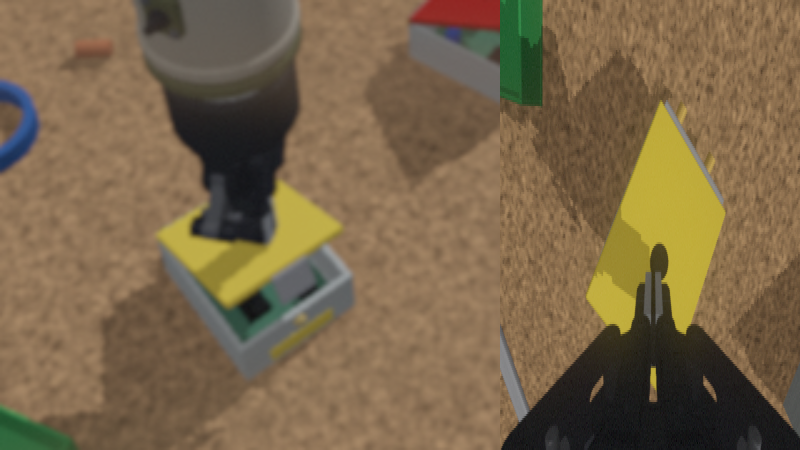

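Pictures viewed: 2. The cover is only down to about 23°, with the finger at the dot. The measured TCP height (0.046) and the plate height under it (about 0.077) disagree by roughly 30 mm, so I'll check where the fingertip really is.

Run:
```python
from h import *
for cam in("side","wrist","top"):
    p=camera(cam);W=cloud(p);rs=regions_of(p,"yellow_cover")
    if rs:
        r=rs[0];c,n,X=plane(W,cv2.erode(r["region"].astype(np.uint8),np.ones((3,3)))>0)
        print(cam,round(r["p"],2),c.round(3),n.round(3),"tilt",np.degrees(np.arccos(n[2])).round(1),"z",np.percentile(X[:,2],[1,99]).round(3))
        z0=c[2]-((.527-c[0])*n[0]+(.264-c[1])*n[1])/n[2];print(" plate z under tcp",z0.round(3))
    dark=(p["color"].max(2)<60)&(np.hypot(W[...,0]-.527,W[...,1]-.264)<.05)&(W[...,2]>.03)
    Y=W[dark]
    for lo in np.arange(.04,.13,.01):
        s=Y[(Y[:,2]>=lo)&(Y[:,2]<lo+.01)]
        if len(s)>3: print("  ",lo.round(2),len(s),np.median(s,0).round(3))
o=monitor.get_obs();print(o["position"],o["joint_pos"],o["ft_force"],o["clock"])
```

```text
side 0.59 [0.524 0.274 0.079] [ 0.372 -0.137  0.918] tilt 23.3 z [0.05  0.092]
 plate z under tcp 0.076
   0.09 14 [0.518 0.275 0.095]
   0.1 7 [0.516 0.274 0.103]
   0.12 14 [0.513 0.274 0.128]
wrist 0.83 [0.55  0.265 0.066] [ 0.38  -0.141  0.914] tilt 23.9 z [0.046 0.09 ]
 plate z under tcp 0.075
   0.08 5 [0.536 0.268 0.088]
   0.09 179 [0.529 0.274 0.096]
   0.1 449 [0.535 0.269 0.106]
   0.11 782 [0.529 0.265 0.118]
   0.12 2271 [0.535 0.265 0.128]
top 0.89 [0.557 0.247 0.062] [ 0.38  -0.142  0.914] tilt 23.9 z [0.048 0.09 ]
 plate z under tcp 0.076
[0.52710541 0.2642503  0.04626163] [-0.01206411  0.46758537 -0.66112316  1.69618365  0.3179831   1.08762623
 -2.02081671] [-0.77390571  0.08100694  0.19598334] 5.5833
```

Every camera puts the fingertip on the plate at about 0.076, so the reported TCP z reads about 30 mm low. I'll keep going down, using force and the cameras as the guide.

step_arm:
  increments:
    - [0,0,0,-0.004,0]
    - [0,0,0,-0.004,0]
    - [0,0,0,-0.004,0]
    - [0,0,0,-0.004,0]
    - [0,0,0,-0.004,0]
    - [0,0,0,0,0]

```text
clock: 6.08
position: [0.5266, 0.2639, 0.0251]
ee_rot: [-0.698, -0.113, 0.699, -0.113]
ft_force: [1.1, 0.3, -0.2]
grip_width: -0.001
```

step_arm:
  increments:
    - [0,0,0,-0.002,0]
    - [0,0,0,-0.002,0]
    - [0,0,0,-0.001,0]

```text
clock: 6.33
position: [0.5271, 0.2643, 0.0211]
ee_rot: [0.698, 0.113, -0.698, 0.113]
ft_force: [-0.5, 0.1, 1.7]
grip_width: 0.003
```

step_arm:
  increments:
    - [0,0,0,-0.001,0]
    - [0,0,0,-0.001,0]
    - [0,0,0,-0.001,0]

```text
clock: 6.58
position: [0.5271, 0.2644, 0.0183]
ee_rot: [0.698, 0.113, -0.698, 0.113]
ft_force: [-2.1, 0.3, 5.9]
grip_width: -0.001
```

Run:
```python
from h import *
for cam in("side","wrist"):
    p=camera(cam);W=cloud(p)
    for r in regions_of(p,"yellow_cover")[:1]:
        c,n,X=plane(W,cv2.erode(r["region"].astype(np.uint8),np.ones((3,3)))>0)
        print(cam,round(r["p"],2),c.round(3),n.round(3),"tilt",np.degrees(np.arccos(n[2])).round(1),"plate z",(c[2]-((.527-c[0])*n[0]+(.264-c[1])*n[1])/n[2]).round(4))
o=monitor.get_obs();print(o["position"],o["ft_force"],o["clock"])
```

```text
side 0.73 [0.521 0.275 0.053] [ 0.082 -0.03   0.996] tilt 5.0 plate z 0.0519
wrist 0.82 [0.551 0.265 0.05 ] [ 0.085 -0.032  0.996] tilt 5.2 plate z 0.0517
[0.52706577 0.26439203 0.01837326] [-1.59259616 -0.81482604  1.66011548] 6.7833
```

step_arm:
  increments:
    - [0,0,0,-0.001,0]
    - [0,0,0,-0.001,0]
    - [0,0,0,-0.001,0]
    - [0,0,0,0,0]

```text
clock: 7.12
position: [0.527, 0.2643, 0.0151]
ee_rot: [-0.698, -0.113, 0.698, -0.113]
ft_force: [0.1, -0.1, 0.0]
grip_width: -0.002
```

step_arm:
  increments:
    - [0,0,0,-0.001,0]
    - [0,0,0,-0.001,0]
    - [0,0,0,0,0]

```text
clock: 7.37
position: [0.5271, 0.264, 0.0129]
ee_rot: [-0.698, -0.113, 0.698, -0.113]
ft_force: [-0.2, 0.5, 0.7]
grip_width: -0.004
```

step_arm:
  increments:
    - [0,0,0,-0.001,0]
    - [0,0,0,0,0]

```text
clock: 7.53
position: [0.527, 0.2641, 0.012]
ee_rot: [-0.698, -0.113, 0.698, -0.113]
ft_force: [0.5, -0.2, -0.2]
grip_width: -0.0
```

```bash
cat >> h.py <<'E'
def chk(q,cams=("side","wrist")):
    for cam in cams:
        p=camera(cam);W=cloud(p)
        for r in regions_of(p,q)[:1]:
            c,n,X=plane(W,cv2.erode(r["region"].astype(np.uint8),np.ones((3,3)))>0)
            print(cam,q,round(r["p"],2),c.round(3),n.round(3),"tilt",np.degrees(np.arccos(n[2])).round(1))
    o=monitor.get_obs();print(o["position"],o["ft_force"],o["clock"])
E
python3 -c "
from h import *
chk('yellow_cover')"
```

```text
wrist yellow_cover 0.86 [0.552 0.265 0.046] [-0.  0.  1.] tilt 0.0
[0.52714912 0.26425141 0.01225514] [-0.08802137  0.62029425 -0.93446181] 7.7333
```

Yellow is level (0.0° tilt) with almost no force on it, so the catch has snapped. Next: lift and cross to blue.

step_arm:
  increments:
    - [0,0,0,0.02,0]
    - [0,0,0,0.035,0]
    - [0,0,0,0.035,0]
    - [0,0,0,0.035,0]
    - [0,0,0,0.025,0]
    - [0,0.0015,-0.03,0,0]
    - [0,0.0015,-0.03,0,0]
    - [0,0.0015,-0.03,0,0]
    - [0,0.0015,-0.03,0,0]
    - [0,0.0015,-0.03,0,0]
    - [0,0.0015,-0.03,0,0]
    - [0,0.0015,-0.03,0,0]

```text
clock: 8.73
position: [0.5375, 0.0528, 0.1624]
ee_rot: [0.698, 0.113, -0.698, 0.113]
ft_force: [0.4, 0.3, -0.6]
grip_width: -0.001
```

step_arm:
  increments:
    - [0,0.0015,-0.03,0,0]
    - [0,0.0015,-0.03,0,0]
    - [0,0.0015,-0.03,0,0]
    - [0,0.0015,-0.03,0,0]
    - [0,0.0015,-0.03,0,0]
    - [0,0.0015,-0.03,0,0]
    - [0,0.0015,-0.03,0,0]
    - [0,0.0015,-0.03,0,0]
    - [0,0.0015,-0.03,0,0]
    - [0,0.0015,-0.03,0,0]
    - [0,0.0015,-0.026,0,0]
    - [0,0,0,0,0]

```text
clock: 9.73
position: [0.5525, -0.2785, 0.1617]
ee_rot: [-0.698, -0.11, 0.699, -0.111]
ft_force: [-0.7, -0.2, -0.0]
grip_width: -0.004
```

```bash
python3 -c "
from h import *
chk('yellow_cover',('side','top'));chk('blue_cover',('top','wrist'));chk('red_cover_edge',('top','side'))"
```

```text
side yellow_cover 0.91 [0.533 0.265 0.046] [-0.004  0.001  1.   ] tilt 0.2
top yellow_cover 0.85 [0.535 0.263 0.046] [-0.003  0.002  1.   ] tilt 0.2
[ 0.55439509 -0.27044214  0.16226531] [ 0.47188546  0.9142791  -0.32937271] 9.9333
top blue_cover 0.75 [ 0.574 -0.256  0.07 ] [0.443 0.204 0.873] tilt 29.2
wrist blue_cover 0.95 [ 0.568 -0.267  0.075] [0.443 0.207 0.872] tilt 29.3
[ 0.55437599 -0.27067596  0.16248868] [-0.52174545 -0.12931522  0.49637248] 10.1333
top red_cover_edge 0.97 [ 0.506 -0.025  0.072] [ 0.43  -0.035  0.902] tilt 25.6
side red_cover_edge 0.91 [ 0.505 -0.022  0.073] [ 0.43  -0.03   0.902] tilt 25.5
[ 0.55416078 -0.27144105  0.1623399 ] [ 0.21578785  0.33613073 -0.60184033] 10.3333
```

Yellow holds shut and red hasn't moved. The tool is above the blue shut-dot position. Going down: total travel 0.162 → about 0.012.

step_arm:
  increments:
    - [0,0,0,-0.02,0]
    - [0,0,0,-0.02,0]
    - [0,0,0,-0.02,0]
    - [0,0,0,-0.015,0]
    - [0,0,0,-0.008,0]
    - [0,0,0,-0.008,0]
    - [0,0,0,-0.008,0]
    - [0,0,0,-0.008,0]
    - [0,0,0,-0.008,0]
    - [0,0,0,-0.008,0]
    - [0,0,0,-0.008,0]
    - [0,0,0,0,0]

```text
clock: 11.33
position: [0.5532, -0.2714, 0.0294]
ee_rot: [-0.697, -0.113, 0.699, -0.113]
ft_force: [-0.1, 0.5, 0.2]
grip_width: -0.0
```

step_arm:
  increments:
    - [0,0,0,-0.004,0]
    - [0,0,0,-0.004,0]
    - [0,0,0,-0.002,0]
    - [0,0,0,-0.001,0]
    - [0,0,0,-0.001,0]

```text
clock: 11.75
position: [0.5542, -0.2718, 0.0193]
ee_rot: [0.698, 0.113, -0.698, 0.113]
ft_force: [0.1, -0.1, -0.2]
grip_width: -0.001
```

step_arm:
  increments:
    - [0,0,0,-0.001,0]
    - [0,0,0,-0.001,0]
    - [0,0,0,-0.001,0]
    - [0,0,0,-0.001,0]
    - [0,0,0,-0.001,0]
    - [0,0,0,-0.001,0]
    - [0,0,0,0,0]

```text
clock: 12.33
position: [0.5542, -0.2716, 0.013]
ee_rot: [0.698, 0.113, -0.698, 0.113]
ft_force: [-0.2, -0.2, 0.0]
grip_width: -0.001
```

```bash
python3 -c "
from h import *
chk('blue_cover')"
```

```text
side blue_cover 0.59 [ 0.56  -0.263  0.046] [-0.002 -0.001  1.   ] tilt 0.2
wrist blue_cover 0.94 [ 0.581 -0.263  0.046] [-0.001 -0.001  1.   ] tilt 0.1
[ 0.55419695 -0.2715939   0.0131675 ] [-0.35327503  0.57676261  0.02063589] 12.5333
```

step_arm:
  increments:
    - [0,0,0,0.02,0]
    - [0,0,0,0.035,0]
    - [0,0,0,0.035,0]
    - [0,0,0,0.035,0]
    - [0,0,0,0.025,0]
    - [0,0,-0.03,0,0]
    - [0,0,-0.03,0,0]
    - [0,0,-0.03,0,0]
    - [0,0,-0.03,0,0]
    - [0,0,0,0,0]
    - [0,0,0,0,0]
    - [0,0,0,0,0]

```text
clock: 13.53
position: [0.5544, -0.3911, 0.163]
ee_rot: [0.698, 0.113, -0.698, 0.113]
ft_force: [-0.6, 0.5, -0.6]
grip_width: 0.0
```

```bash
python3 -c "
from h import *
for q in ('yellow_cover','blue_cover','red_cover_edge'): chk(q,('top','side'))
save(camera('side'),'c')"
```

```text
top yellow_cover 0.58 [0.537 0.265 0.046] [-0.001  0.004  1.   ] tilt 0.3
side yellow_cover 0.75 [0.533 0.266 0.046] [-0.003  0.001  1.   ] tilt 0.2
[ 0.55460891 -0.39056117  0.16352759] [-0.97780019 -0.57823325 -0.25187985] 13.7333
top blue_cover 0.72 [ 0.561 -0.268  0.046] [-0.002  0.002  1.   ] tilt 0.2
side blue_cover 0.59 [ 0.56  -0.266  0.046] [-0.003 -0.001  1.   ] tilt 0.2
[ 0.55426752 -0.39135646  0.16340879] [-0.20531185 -0.05704453  0.00732156] 13.9333
top red_cover_edge 0.61 [ 0.506 -0.025  0.072] [ 0.431 -0.034  0.902] tilt 25.6
side red_cover_edge 0.81 [ 0.506 -0.023  0.073] [ 0.43  -0.033  0.902] tilt 25.6
[ 0.55412215 -0.3916735   0.16324483] [-0.42032424 -0.45639927 -0.96323317] 14.1333
```

View pics/c.png

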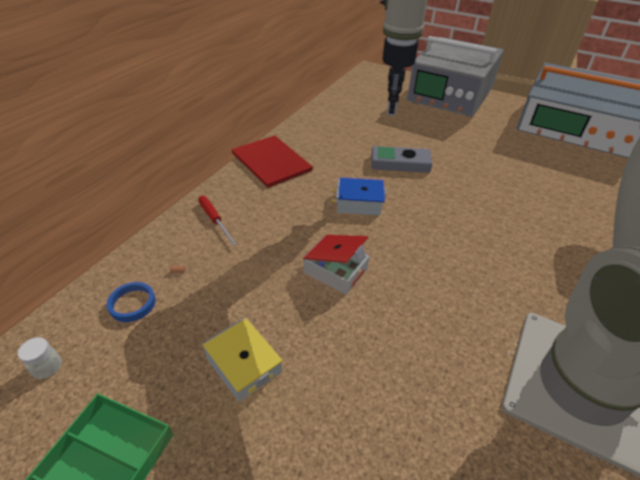

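Pictures viewed: 3. Yellow (243,357) and blue (361,193) are shut, red (337,260) is still open, and the gripper is clear of everything at (393,90).

```bash
python3 -c "
from workcell import ticket
print(ticket.hand_in())"
```

```text
the job is handed in; nothing more can be done
None
```

I pressed the yellow cover shut and then the blue one, using the closed fingertips at the dots. I then moved the arm clear and handed the job in at about 14 s.

- **Shut covers:** after I let go, the top and side cameras both showed yellow and blue level. Tilt was 0.2–0.3° (within measuring error) and the top face was 46 mm up, so both catches hold.
- **Red cover:** it stayed open at 25.6°; I measured 25.4–25.8° before starting. The arm never touched it.
- **Height mismatch:** the reported tool height read about 30 mm lower than the cameras put the fingertips. I didn't find out why, and went by the cameras and the force reading instead.
- **Snap force:** I never directly saw the 7–8 N peak. The highest reading was 5.9 N on yellow, taken just before it snapped. Blue's snap fell between readings. That both catches hold rests on the level readings after letting go.

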